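# Get the dropper bottle out from behind the front row

## Robot

A 6-joint arm with a two-finger parallel gripper is mounted at the origin on a cart in front of the work surface, level with it; the furniture and walls round the work are solid. World frame = base frame: x ahead of the robot, y to its left, z up, the work surface at z = 0. Lengths are in m, angles in rad, forces in N, time in s.
With the tool pointing down it reaches from about 0.3 to 0.85 m from the base axis. Payload 4.2 kg.
Tool frame: the origin (TCP) lies between the finger pads; the fingertips stand 11 mm ahead of it and the grasp point (between the pads) lies 8 mm behind it; z points along the fingers, y is the line along which they close (so a half turn about z gives the same grasp; the last joint's range is limited). The gripper opens to 91 mm and grips with 3 to 60 N. Pads are 32 mm wide; open, the fingers measure 118 mm over their backs; the gripper's body (76 mm by 178 mm) begins 60 mm behind the grasp point.
Start: joints at [1.14, 0.32, 1.565, -0, 1.257, -0.02], TCP at [0.23, 0.527, 0.225] pointing down, gripper open.
Joint ranges: [-3.11, 3.11], [-0.84, 2.01], [0.21, 2.61], [-1.34, 4.49], [0.05, 2.63], [-2.56, 2.56]. Speed limits (rad/s): [2.57, 2.57, 3.14, 3.14, 3.14, 3.14].

## Interface

Orientations are given as a 3x3 rotation matrix whose columns are the frame's x, y, z axes.
In Python, from cell import env gives the robot as it stands.
- The arm moves only by the tool servo_tool, never from a script. Its argument "series" is a list of rows, each a list of 7 numbers: the finger opening in cm, from 0 to 9.12, then the shift along the tool's x, y, z in cm, then the turn, a rotation vector about the tool's x, y, z in rad. In form: [[gripper, x, y, z, rx, ry, rz], ...]. A call has exactly 8 rows; each row shifts and turns the commanded pose from where the row before left it, along the tool's axes as they then stand; what a row does not reach is not made up. A row lasts 1/8 s, in which the tool goes at most 62.5 mm and 10.7 degrees, less where a joint would pass 70% of its speed; a pose out of reach is approached as far as the arm can. A call with a gripper value outside its range is refused whole. The fingers move at their own pace and stop on an object; "grip_force" is the grip in N (left out, the last holds). Time passes only in rows, so rows that do not move let the fingers close, or fill a call up. It gives the time, the measured TCP pose, the force, the opening and the grip force at its end, in the units of the state.
- env.state(): the state, without advancing time (a new reading comes with each control period).
- env.read_camera(name): name is "scene" or "top" or "wrist"; returns a dict with "image" (384x512x3 uint8, blue, green, red), "vfov" (degrees; the focal length in pixels is half the picture's height over the tangent of half this angle, whatever the lens; pixels are square), "cx", "cy" (the principal point, pixels), "rvec" (rotation vector, rad) and "tvec" (3), from world to camera coordinates, as OpenCV has them. Camera axes: x right, y down, z forward; pixel columns grow to the right and rows downward; lengths in m; the calibration is good to about 2 mm. A picture is of the moment at which its call begins. There is no depth.
- env.finish_job(): hands the job in; it is judged then, once.
The state is a dict: "time_s": time; "q": joint angles; "joint_velocities": joint speeds; "effort": joint torques, N m; "ee_pos": TCP position; "tcp_rot": TCP orientation; "wrist_force": force on the tool from outside, world axes, zero at the start; "wrist_torque": the same for the moment, N m; "width": finger opening in m; "grasp_force": force on a finger pad.
Only numpy, scipy, OpenCV 4.12 (cv2) and the standard library are available. Lean on these libraries where they do the work, as an engineer would, in place of code of your own. Each camera call takes 0.05 s, during which the arm holds its last target. There are 200 camera calls.

## Task

Clear the spray can, the shaker and the red-capped jar out of the front row of the wooden caddy and stand all three on the pale chopping board; then fetch the dropper bottle from behind and stand it in the middle of the cork coaster. Only after that, put the three back in the caddy, each standing upright on the very spot it came from, and leave the other jar and the low tin alone.

Things in the scene. Friction and masses are not known exactly. Their poses are not given: they have to be found in the camera images.
- caddy: shallow open wooden caddy, fixed, 166 x 294 x 16 mm; origin under its centre, its x axis points from the front row to the back row (away from the robot when not turned), y along the rows. Floor 6 mm above the worktop, rim 5 mm wide and 16 mm high. Dark flush lines mark three front bays, centred at x = -30, y = -94, 0, +94 mm, and a back row at x = +38 mm
- board: pale wooden chopping board, fixed, flat, 160 (x) x 230 (y) x 12 mm; origin under its centre; the side area where the three front things wait. Lies to the robot's left or right
- coaster: round cork coaster, fixed, 90 mm across, 6 mm thick; origin under its centre; on the other side from the board
- spray: tall slim spray can with a red cap, in one of the front bays; 53 mm across, 184 mm high, the body reaches 146 mm up, above it the fixed cap is 41 mm across and can be gripped; origin at the centre of its underside, z up
- shaker: purple shaker bottle with a screw lid and a carry loop on top, in one of the front bays; 79 mm across (74 at the foot), 176 mm high. The loop is an 8 mm thick (x) bow lying along the shaker's y, 40 mm long, its top bar 163 to 176 mm above the foot and the lid below it at 152 mm; pinch the top bar across x. Origin at the centre of its underside, z up
- jar: spice jar with a red cap, in one of the front bays; 45 mm across, 106 mm high, shorter than its neighbours; origin at the centre of its underside, z up
- dropper: small brown glass dropper bottle with a black rubber bulb, in the back row of the caddy; 102 mm high; body 33 mm across up to 60 mm, then a 24 mm collar from 62 to 77 mm and a 13 mm bulb; origin at the centre of its underside, z up
- back_jar: spice jar with a dark cap in the back row, 44 mm across, 105 mm high; stays where it is; origin at the centre of its underside
- tin: low round food tin on the worktop between board and coaster, 86 mm across, 40 mm high; stays where it is; origin at the centre of its underside

How it is judged:
On the way, in this order (a step that is already met when the one before it is completed fails the run):
1. the spray can, the shaker and the red-capped jar all stand released and upright on the board, with the dropper bottle still in its place (x of spray in the frame of board between -0.078 and 0.078 m and y of spray in the frame of board between -0.113 and 0.113 m and z of spray in the frame of board between 0.007 and 0.018 m and angle between each of spray, shaker, jar's own z axis and vertical below 0.12 rad and x of shaker in the frame of board between -0.078 and 0.078 m and y of shaker in the frame of board between -0.113 and 0.113 m and z of shaker in the frame of board between 0.007 and 0.018 m and x of jar in the frame of board between -0.078 and 0.078 m and y of jar in the frame of board between -0.113 and 0.113 m and z of jar in the frame of board between 0.007 and 0.018 m and contact force between the fingers and spray below 0.2 N and contact force between the fingers and shaker below 0.2 N and contact force between the fingers and jar below 0.2 N and distance of dropper from where it was at the start of the episode below 0.03 m), for 0.2 s.
2. the dropper bottle stands released and upright in the middle of the coaster while the three still stand on the board (horizontal distance between dropper and coaster below 0.02 m and height (world z) of dropper between 0.002 and 0.012 m and angle between each of dropper, spray, shaker, jar's own z axis and vertical below 0.12 rad and x of spray in the frame of board between -0.078 and 0.078 m and y of spray in the frame of board between -0.113 and 0.113 m and z of spray in the frame of board between 0.007 and 0.018 m and x of shaker in the frame of board between -0.078 and 0.078 m and y of shaker in the frame of board between -0.113 and 0.113 m and z of shaker in the frame of board between 0.007 and 0.018 m and x of jar in the frame of board between -0.078 and 0.078 m and y of jar in the frame of board between -0.113 and 0.113 m and z of jar in the frame of board between 0.007 and 0.018 m and contact force between the fingers and dropper below 0.2 N), for 0.2 s.
At the end, for the whole second after the job is handed in: The spray can, the shaker and the red-capped jar stand upright (within 0.12 rad) and at rest in the caddy, each within 15 mm of where it stood at the start; the dropper bottle stands upright on the coaster, its axis within 20 mm of the coaster's centre; all are released (distance of each of spray, shaker, jar from where it was at the start of the episode below 0.015 m and angle between each of spray, shaker, jar, dropper's own z axis and vertical below 0.12 rad and horizontal distance between dropper and coaster below 0.02 m and height (world z) of dropper between 0.002 and 0.012 m and linear speed of each of spray, shaker, jar, dropper below 0.03 m/s and contact force between the fingers and spray below 0.2 N and contact force between the fingers and shaker below 0.2 N and contact force between the fingers and jar below 0.2 N and contact force between the fingers and dropper below 0.2 N); the robot touches nothing.
It fails at once if the dark-capped jar or the low tin is shifted more than 20 mm (distance of any of back_jar, tin from where it was at the start of the episode above 0.02 m).
It fails at once if one of the four things is tipped over (angle between any of spray, shaker, jar, dropper's own z axis and vertical above 0.6 rad).
It also fails if it takes over 144 s, if anything falls off the work surface, if the arm or the gripper's body presses on something with over 40 N, if the wrist force passes 120 N, or if a joint passes its speed limit or range.

## Working session

There is one attempt and no reset: what is moved stays moved. The work goes in short steps, Python scripts to look and compute and a tool call to move; the robot and the scene stay as the last step left them, time stands still between calls to the robot, and variables do not carry over. Pictures are saved under pics/ and viewed, at most 15 in all, crops included, and the job is handed in when it is done.

Besides the shell and the picture viewer there is one more tool, called by a JSON object that holds its "fn" and its "kwargs", one argument or row to a line. servo_tool: Moves the arm, as the interface text tells. Its arguments: {"type":"object","properties":{"series":{"type":"array","items":{"type":"array","items":{"type":"number"}}},"grip_force":{"type":"number"}},"required":["series"]}

```bash
mkdir -p pics; ls; cat > h.py <<'E'
import numpy as np, cv2
from cell import env
def cam(n):
    c=env.read_camera(n); h,w=c["image"].shape[:2]
    f=h/2/np.tan(np.radians(c["vfov"])/2)
    c["K"]=np.array([[f,0,c["cx"]],[0,f,c["cy"]],[0,0,1.]]); c["R"]=cv2.Rodrigues(np.array(c["rvec"],float))[0]; c["t"]=np.array(c["tvec"],float).ravel()
    return c
def ray(c,u,v,z):
    d=c["R"].T@np.linalg.inv(c["K"])@np.array([u,v,1.]); o=-c["R"].T@c["t"]
    return o+d*(z-o[2])/d[2]
def proj(c,p):
    q=c["K"]@(c["R"]@np.array(p,float)+c["t"]); return q[:2]/q[2]
E
python3 - <<'E'
from h import *
ims=[]
for n in("scene","top"):
    c=cam(n); cv2.imwrite(f"pics/{n}0.png",c["image"]); print(n,c["vfov"],-c["R"].T@c["t"],c["R"].round(3).tolist())
c=cam("wrist");cv2.imwrite("pics/w0.png",c["image"])
s=env.state(); print(s)
E
```

```text
pics
scene 43.434622365402106 [ 1.12774001 -0.02203797  1.0795157 ] [[0.026, 1.0, 0.006], [0.859, -0.019, -0.512], [-0.512, 0.018, -0.859]]
top 57.19816000344929 [ 0.2951382  -0.00983351  1.04324962] [[-0.074, -0.997, -0.004], [-0.973, 0.073, -0.219], [0.219, -0.012, -0.976]]
{'time_s': 0.15, 'q': array([ 1.13998848e+00,  3.20151406e-01,  1.56535922e+00, -2.05758014e-05,
        1.25741868e+00, -1.99677601e-02]), 'joint_velocities': array([-0.00138868, -0.00043167, -0.00360549,  0.00067515,  0.00155453,
        0.00074108]), 'effort': array([ 1.02038768e-03, -4.12774265e+01, -2.32158172e+01,  7.27232010e-02,
        4.34766524e-02, -9.86539430e-05]), 'ee_pos': array([0.22948314, 0.52683428, 0.22432513]), 'tcp_rot': array([[-9.16788169e-01,  3.99373461e-01, -5.40406730e-04],
       [ 3.99373826e-01,  9.16787354e-01, -1.22269322e-03],
       [ 7.12683132e-06, -1.33677499e-03, -9.99999106e-01]]), 'wrist_force': array([ 0.2703121 , -0.56690238,  0.21347324]), 'wrist_torque': array([-0.02866814, -0.02399194,  0.00058752]), 'grasp_force': 0.0, 'width': 0.09129281465259269}
```

View pics/scene0.png

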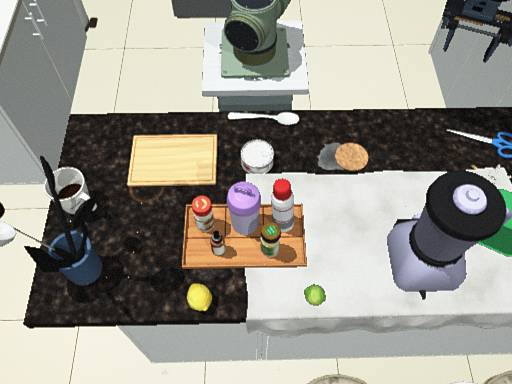

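View pics/top0.png

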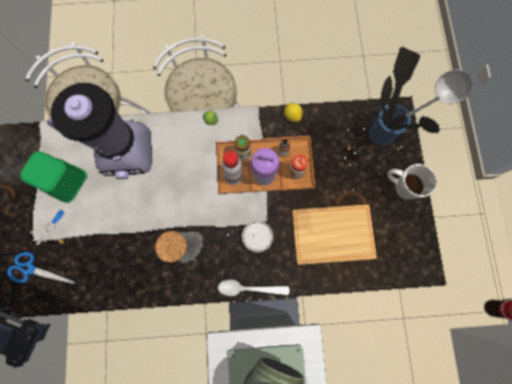

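The scene view shows the board at left (y<0, about (173,160)), the coaster at (351,156) with a grey thing beside it at (328,156), and the tin at (257,155). In the caddy the jar is at (203,210), the shaker at (244,205) and the spray at (283,205). The dropper is behind the jar at (217,243) and the back jar at (270,240). I'll zoom in.

```bash
python3 - <<'E'
import cv2,numpy as np
a=cv2.imread("pics/scene0.png")[135:275,120:385]; b=cv2.imread("pics/top0.png")[125:270,150:385]
cv2.imwrite("pics/s1.png",cv2.resize(a,None,fx=3,fy=3,interpolation=2)); cv2.imwrite("pics/t1.png",cv2.resize(b,None,fx=3.4,fy=3.4,interpolation=2))
E
```

```text
(no output)
```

View pics/s1.png

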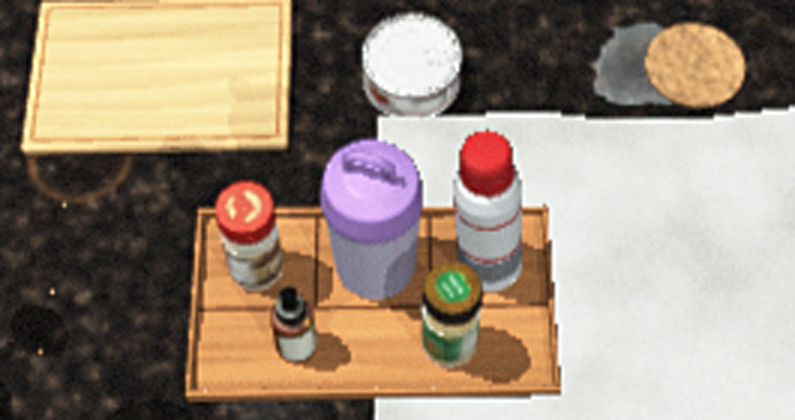

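View pics/t1.png

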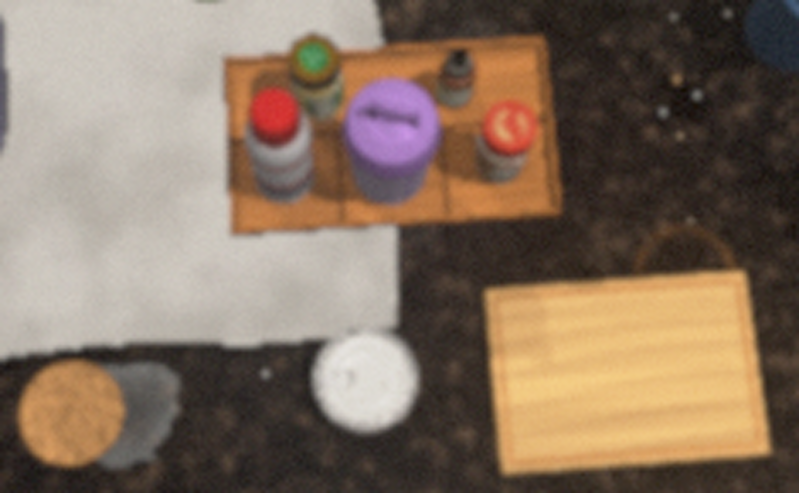

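The grey patch is a flush stain. Next I measure the positions.

```bash
cat > m.py <<'E'
from h import *
def mask(im,name):
    h=cv2.cvtColor(im,cv2.COLOR_BGR2HSV); H,S,V=[h[...,i].astype(int) for i in range(3)]
    if name=="red": m=((H<6)|(H>172))&(S>130)&(V>110)
    if name=="purple": m=(H>120)&(H<150)&(S>60)&(V>130)
    if name=="white": m=(S<30)&(V>150)
    if name=="coaster": m=(H>5)&(H<20)&(S>90)&(V>120)
    if name=="board": m=(H>12)&(H<28)&(S>60)&(V>150)
    return m.astype(np.uint8)*255
def blobs(im,name,amin=40):
    cs=cv2.findContours(mask(im,name),cv2.RETR_EXTERNAL,cv2.CHAIN_APPROX_NONE)[0]
    return sorted([c[:,0] for c in cs if cv2.contourArea(c)>amin],key=lambda c:-len(c))
E
python3 - <<'E'
from m import *
for n in("scene","top"):
    c=cam(n); im=c["image"]
    for k in("red","purple","coaster","board","white"):
        for b in blobs(im,k)[:5]:
            x,y,w,h=cv2.boundingRect(b); print(n,k,(x,y,w,h),cv2.contourArea(b), b[b[:,1]==y].mean(0))
    off,s=((120,135),3) if n=="scene" else ((150,125),3.4)
    P={"scene":[(199,207),(549,207),(187,397),(560,393)],"top":[(226,58),(547,37),(562,213),(233,233)]}[n]
    print("caddy",[ray(c,off[0]+p[0]/s,off[1]+p[1]/s,.016)[:2].round(3).tolist() for p in P])
    P={"scene":[(41,3),(292,3),(23,150),(288,151)],"top":[(486,290),(745,271),(770,455),(503,473)]}[n]
    print("board",[ray(c,off[0]+p[0]/s,off[1]+p[1]/s,.012)[:2].round(3).tolist() for p in P])
    P={"scene":[(345,160),(402,184)],"top":[(360,112),(418,122)]}[n]
    print("loop",[ray(c,off[0]+p[0]/s,off[1]+p[1]/s,.18)[:2].round(3).tolist() for p in P])
    P={"scene":[(290,293)],"top":[(460,58)]}[n]
    print("bulbtop",[ray(c,off[0]+p[0]/s,off[1]+p[1]/s,.107)[:2].round(3).tolist() for p in P])
    P={"scene":[(453,285)],"top":[(314,55)]}[n]
    print("backjar",[ray(c,off[0]+p[0]/s,off[1]+p[1]/s,.11)[:2].round(3).tolist() for p in P])
E
```

```text
scene red (192, 195, 20, 21) 294.0 [201.5 195. ]
scene red (274, 179, 18, 22) 287.0 [282. 179.]
scene purple (227, 181, 34, 36) 894.0 [242.33333333 181.        ]
scene coaster (182, 204, 125, 64) 3909.0 [239.39393939 204.        ]
scene coaster (127, 134, 90, 52) 3964.0 [194.5 134. ]
scene coaster (335, 143, 34, 28) 685.5 [349.5 143. ]
scene coaster (259, 203, 13, 21) 98.0 [271. 203.]
scene coaster (259, 217, 21, 22) 239.0 [264.5 217. ]
scene board (182, 205, 125, 62) 2495.5 [188.5 205. ]
scene board (127, 134, 90, 52) 4190.5 [195.92307692 134.        ]
scene board (187, 284, 25, 27) 182.5 [196. 284.]
scene board (226, 208, 20, 29) 99.5 [226.5 208. ]
scene board (335, 143, 33, 27) 666.5 [350.5 143. ]
scene white (71, 140, 441, 244) 50425.0 [257. 140.]
scene white (115, 0, 397, 113) 31089.0 [324.41145833   0.        ]
scene white (0, 209, 48, 111) 3439.0 [ 37.15789474 209.        ]
scene white (70, 0, 62, 114) 4304.5 [105.53846154   0.        ]
scene white (0, 321, 78, 63) 4140.0 [ 11. 321.]
caddy [[0.542, -0.182], [0.548, 0.111], [0.71, -0.183], [0.713, 0.108]]
board [[0.323, -0.338]
[... 466 characters left out ...]
44.5 [361.5 205. ]
top board (218, 165, 94, 28) 688.5 [309. 165.]
top board (168, 94, 56, 16) 357.0 [202.5  94. ]
top board (280, 138, 30, 25) 314.0 [290.33333333 138.        ]
top board (156, 232, 30, 30) 658.0 [170.5 232. ]
top white (32, 103, 241, 148) 17807.0 [236. 103.]
top white (207, 324, 120, 60) 3136.5 [317. 324.]
top white (26, 42, 70, 37) 294.0 [73.5 42. ]
top white (154, 35, 70, 32) 262.0 [201.5  35. ]
top white (218, 280, 72, 16) 479.0 [230. 280.]
caddy [[0.707, 0.103], [0.705, -0.191], [0.539, -0.187], [0.543, 0.104]]
board [[0.476, -0.114], [0.476, -0.342], [0.317, -0.34], [0.318, -0.113]]
loop [[0.59, -0.015], [0.579, -0.058]]
bulbtop [[0.656, -0.101]]
backjar [[0.666, 0.02]]
```

{"fn": "servo_tool", "kwargs": {
  "series": [
    [9,0,0,-1.7,0,0,0.145],
    [9,0,0,-1.7,0,0,0.145],
    [9,0,0,-1.7,0,0,0.145],
    [9,0,0,-1.7,0,0,0.145],
    [9,0,0,-1.7,0,0,0.145],
    [9,0,0,-1.7,0,0,0.145],
    [9,0,0,-1.7,0,0,0.145],
    [9,0,0,-1.7,0,0,0.145]
  ],
  "grip_force": 40
}}

```text
time_s: 1.25
ee_pos: [0.2296, 0.527, 0.3614]
tcp_rot: [[0.005, 1.0, -0.0], [1.0, -0.005, -0.0], [-0.0, -0.0, -1.0]]
wrist_force: [0.2, 0.2, 0.1]
width: 0.0899
grasp_force: 0.0
```

{"fn": "servo_tool", "kwargs": {
  "series": [
    [9,-3.5,2,0,0,0,0],
    [9,-3.5,2,0,0,0,0],
    [9,-3.5,2,0,0,0,0],
    [9,-3.5,2,0,0,0,0],
    [9,-3.5,2,0,0,0,0],
    [9,-3.5,2,0,0,0,0],
    [9,-3.5,2,0,0,0,0],
    [9,-3.5,2,0,0,0,0]
  ]
}}

```text
time_s: 2.25
ee_pos: [0.39, 0.2459, 0.361]
tcp_rot: [[-0.0, 1.0, 0.0], [1.0, 0.0, 0.0], [0.0, 0.0, -1.0]]
wrist_force: [0.5, 0.1, 0.2]
width: 0.0898
grasp_force: 0.0
```

{"fn": "servo_tool", "kwargs": {
  "series": [
    [9,-3.5,2,0,0,0,0],
    [9,-3.5,2,0,0,0,0],
    [9,-3.5,2,0,0,0,0],
    [9,-3.5,2,0,0,0,0],
    [9,-3.5,2,0,0,0,0],
    [9,-3.5,2,0,0,0,0],
    [9,-3.5,2,0,0,0,0],
    [9,0,0,0,0,0,0]
  ]
}}

```text
time_s: 3.25
ee_pos: [0.5304, 0.0002, 0.3601]
tcp_rot: [[0.003, 1.0, -0.001], [1.0, -0.003, -0.0], [-0.0, -0.001, -1.0]]
wrist_force: [-0.1, 0.6, 0.2]
width: 0.0901
grasp_force: 0.0
```

```bash
python3 - <<'E'
from h import *
c=cam("wrist"); cv2.imwrite("pics/w1.png",c["image"]); s=env.state(); print(s["time_s"],s["ee_pos"],s["tcp_rot"].round(3).tolist()); print(c["vfov"],-c["R"].T@c["t"],c["R"].round(3).tolist())
for p in [(.596,-.134,.112),(.596,-.04,.182),(.596,.054,.19),(.66,-.099,.108)]: print(proj(c,p))
E
```

```text
3.3 [0.52972536 0.00149014 0.36041343] [[0.002, 1.0, -0.001], [1.0, -0.002, 0.001], [0.001, -0.001, -1.0]]
67.51138174749597 [0.53120212 0.0722467  0.52109199] [[1.0, -0.004, -0.001], [-0.003, -0.967, 0.254], [-0.002, -0.254, -0.967]]
[299.36393406 254.81764418]
[309.90017283 211.57037471]
[314.72842011 134.6882759 ]
[341.29686198 232.76670527]
```

View pics/w1.png

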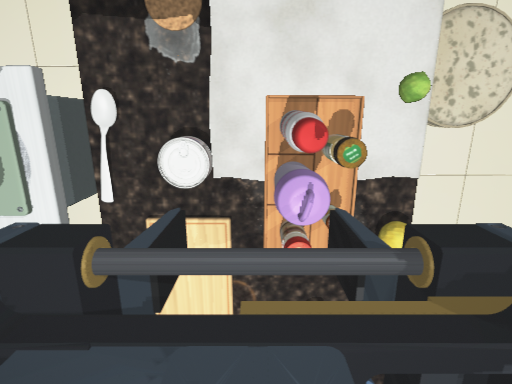

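Wrist view: spray cap at (311,135), loop running from about (298,220) to (312,183), back jar (351,152), dropper hidden behind the finger. I'll shift +y so everything is in view.

{"fn": "servo_tool", "kwargs": {
  "series": [
    [9,2,0.5,0,0,0,0],
    [9,3,1,0,0,0,0],
    [9,3,1,0,0,0,0],
    [9,2,0.5,0,0,0,0],
    [9,0,0,0,0,0,0],
    [9,0,0,0,0,0,0],
    [9,0,0,0,0,0,0],
    [9,0,0,0,0,0,0]
  ]
}}

```text
time_s: 4.3
ee_pos: [0.5595, 0.1014, 0.3611]
tcp_rot: [[0.001, 1.0, 0.0], [1.0, -0.001, -0.0], [-0.0, 0.0, -1.0]]
wrist_force: [0.1, 0.1, 0.6]
width: 0.0899
grasp_force: 0.0
```

```bash
python3 - <<'E'
from m import *
c=cam("wrist"); im=c["image"]; cv2.imwrite("pics/w2.png",cv2.resize(im[60:300,150:450],None,fx=2.5,fy=2.5,interpolation=2))
s=env.state(); print(s["time_s"],s["ee_pos"])
for k in("red","purple","coaster"):
    for b in blobs(im,k)[:4]:
        x,y,w,h=cv2.boundingRect(b); print(k,(x,y,w,h),cv2.contourArea(b),cv2.minEnclosingCircle(b))
E
```

```text
4.35 [0.55954221 0.10153163 0.36111647]
red (269, 197, 31, 37) 788.5 ((283.18292236328125, 214.96340942382812), 18.055177688598633)
red (272, 292, 18, 9) 86.5 ((280.5, 298.5), 8.631438255310059)
purple (258, 275, 45, 16) 455.0 ((280.0, 275.5), 22.005781173706055)
purple (270, 236, 31, 12) 216.0 ((285.0, 247.0), 15.000100135803223)
coaster (248, 156, 94, 92) 4225.0 ((294.5, 202.0), 64.70906066894531)
coaster (288, 275, 45, 26) 528.5 ((311.0, 287.5), 24.438798904418945)
coaster (133, 39, 55, 58) 2343.5 ((160.5, 67.5), 29.300270080566406)
coaster (249, 275, 16, 26) 263.5 ((256.5, 287.5), 14.57748031616211)
```

View pics/w2.png

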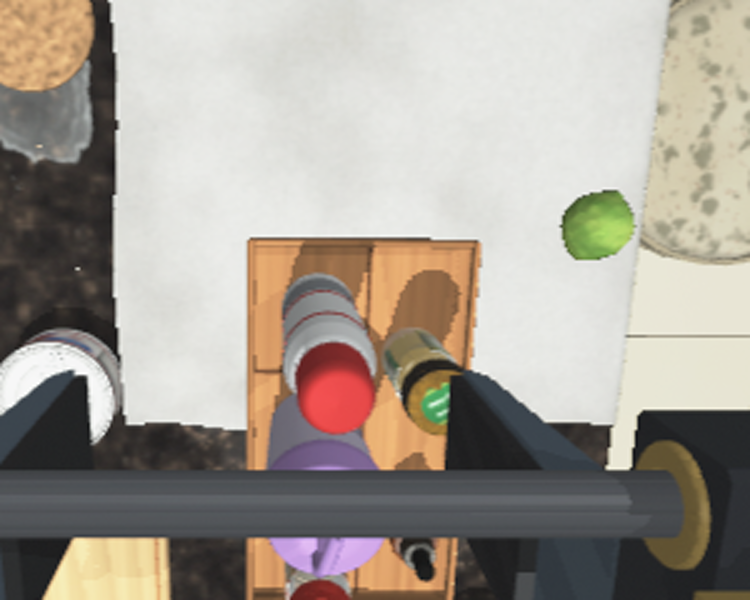

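Wrong direction: the fingers hide the lower half of the picture, so I'll move to −y instead. Here the coaster is at (160,67) and the spray cap top at (284,215).

{"fn": "servo_tool", "kwargs": {
  "series": [
    [9,-4,0.5,0,0,0,0],
    [9,-5,0.5,0,0,0,0],
    [9,-5,0.5,0,0,0,0],
    [9,-5,0.5,0,0,0,0],
    [9,-5,0.5,0,0,0,0],
    [9,-4,0.5,0,0,0,0],
    [9,0,0,0,0,0,0],
    [9,0,0,0,0,0,0]
  ]
}}

```text
time_s: 5.35
ee_pos: [0.5895, -0.1775, 0.3609]
tcp_rot: [[0.0, 1.0, -0.0], [1.0, -0.0, 0.001], [0.001, -0.0, -1.0]]
wrist_force: [0.1, 0.5, 0.7]
width: 0.0902
grasp_force: 0.0
```

```bash
python3 - <<'E'
from m import *
c=cam("wrist"); im=c["image"]; cv2.imwrite("pics/w3.png",cv2.resize(im[20:260,160:420],None,fx=2.5,fy=2.5,interpolation=2))
s=env.state(); print(s["time_s"],s["ee_pos"],-c["R"].T@c["t"])
for k in("red","purple","coaster"):
    for b in blobs(im,k)[:4]:
        x,y,w,h=cv2.boundingRect(b); print(k,(x,y,w,h),cv2.contourArea(b),cv2.minEnclosingCircle(b))
E
```

```text
5.4 [ 0.58948166 -0.17699733  0.36108382] [ 0.58984809 -0.10567867  0.52191342]
red (246, 122, 30, 33) 719.0 ((260.71429443359375, 138.0), 16.051673889160156)
purple (232, 26, 59, 63) 2803.5 ((260.5, 57.0), 31.484222412109375)
coaster (104, 125, 92, 119) 473.5 ((149.5, 183.0), 73.10447692871094)
coaster (229, 0, 104, 165) 9177.0 ((277.331298828125, 86.19027709960938), 90.22195434570312)
coaster (153, 121, 63, 123) 135.0 ((177.40625, 181.296875), 65.04914093017578)
coaster (229, 0, 16, 54) 544.5 ((235.0, 26.5), 27.170854568481445)
```

View pics/w3.png

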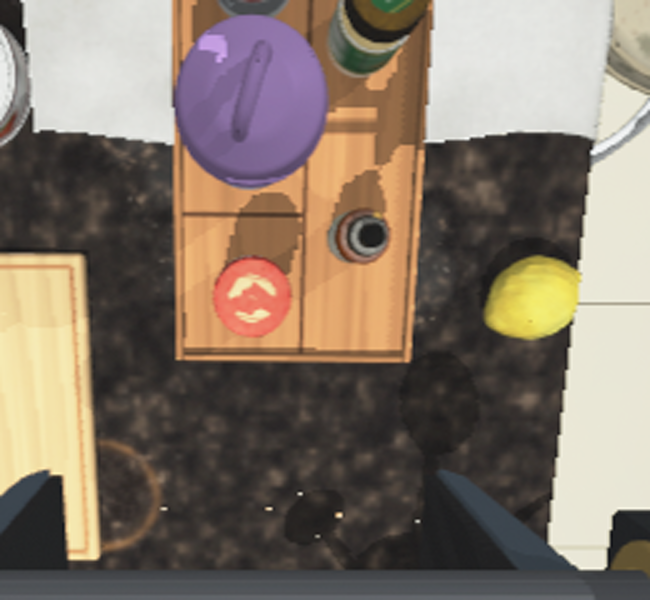

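```bash
python3 - <<'E'
from m import *
c=cam("wrist")
f=lambda p,z:ray(c,160+p[0]/2.5,20+p[1]/2.5,z)[:2].round(4)
print("jar",f((252,297),.112),ray(c,260.7,138,.112)); a,b=f((262,48),.182),f((241,132),.182); print("loop",a,b,(a+b)/2,np.degrees(np.arctan2((a-b)[0],(a-b)[1])))
print("lid",f((251,101),.150)); print("bulb",f((371,234),.108))
print("corners",f((178,358),.016),f((411,358),.016),"board",f((85,255),.012),f((98,557),.012))
C0=-c["R"].T@c["t"]; C=C0+np.array([.5595-.5895,.1015+.177,0]); d=dict(c); d["t"]=-c["R"]@C
print("coaster",ray(d,160,67.5,.006)); print("sprayfar/near",ray(d,284,217,.19),ray(d,284,233,.19),ray(d,269,217,.19),ray(d,299.5,217,.19))
for n in("scene","top"):
    e=cam(n)
    for nm,u,z in(("jar",(202,195),.112),("spray",(282.5,179),.19)) if n=="scene" else (("jar",(298.7,157),.112),("spray",(233,152),.19)): print(n,nm,ray(e,*u,z))
    u={"scene":(351.5,156.5),"top":(170.7,246.3)}[n]; print("coaster",ray(e,*u,.006))
E
```

```text
jar [ 0.5951 -0.1327] [ 0.59496786 -0.13160202  0.112     ]
loop [ 0.5981 -0.0228] [ 0.5891 -0.0564] [ 0.5936 -0.0396] 14.995079129175998
lid [ 0.5938 -0.038 ]
bulb [ 0.6611 -0.0985]
corners [ 0.5441 -0.1817] [ 0.7092 -0.1817] board [ 0.4812 -0.111 ] [ 0.4788 -0.3362]
coaster [0.39815461 0.25551784 0.006     ]
sprayfar/near [0.59277045 0.05705972 0.19      ] [0.59327556 0.03612149 0.19      ] [0.57445861 0.057053   0.19      ] [0.61169323 0.05706667 0.19      ]
scene jar [ 0.57158889 -0.13262826  0.112     ]
scene spray [0.58036882 0.04933868 0.19      ]
coaster [0.40011687 0.25379441 0.006     ]
top jar [ 0.60704027 -0.13373486  0.112     ]
top spray [0.60698106 0.04270276 0.19      ]
coaster [0.39726134 0.25250635 0.006     ]
```

{"fn": "servo_tool", "kwargs": {
  "series": [
    [6.5,1.5,0.2,0,0,0,0],
    [6.5,2,0.2,0,0,0,0],
    [6.5,1,0.15,3,0,0,0],
    [6.5,0,0,5,0,0,0],
    [6.5,0,0,5,0,0,0],
    [6.5,0,0,4,0,0,0],
    [6.5,0,0,2,0,0,0],
    [6.5,0,0,0,0,0,0]
  ]
}}

```text
time_s: 6.55
ee_pos: [0.5943, -0.1311, 0.1694]
tcp_rot: [[-0.001, 1.0, -0.004], [1.0, 0.001, 0.001], [0.001, -0.004, -1.0]]
wrist_force: [-0.5, 1.2, 0.5]
width: 0.0648
grasp_force: 0.0
```

{"fn": "servo_tool", "kwargs": {
  "series": [
    [6.5,0,0,2,0,0,0],
    [6.5,0,0,2.3,0,0,0],
    [6.5,0,0,2,0,0,0],
    [6.5,0,0,1,0,0,0],
    [6.5,0,0,0,0,0,0],
    [5,0,0,0,0,0,0],
    [4,0,0,0,0,0,0],
    [3.5,0,0,0,0,0,0]
  ],
  "grip_force": 25
}}

```text
time_s: 7.55
ee_pos: [0.5954, -0.1329, 0.0987]
tcp_rot: [[0.0, 1.0, 0.001], [1.0, -0.0, -0.0], [-0.0, 0.001, -1.0]]
wrist_force: [-0.9, -0.5, 2.4]
width: 0.0441
grasp_force: 25.0
```

{"fn": "servo_tool", "kwargs": {
  "series": [
    [3.5,0,0,-1.5,0,0,0],
    [3.5,0,0,-3,0,0,0],
    [3.5,-1,-1,-1.5,0,0,0],
    [3.5,-3,-3.3,0,0,0,0],
    [3.5,-3,-3.3,0,0,0,0],
    [3.5,-3,-3.3,0,0,0,0],
    [3.5,-3,-3.3,0,0,0,0],
    [3.5,-3,-3.3,0,0,0,0]
  ]
}}

```text
time_s: 8.55
ee_pos: [0.418, -0.2939, 0.1582]
tcp_rot: [[0.0, 1.0, -0.0], [1.0, -0.0, -0.0], [-0.0, -0.0, -1.0]]
wrist_force: [-0.1, -0.6, -0.4]
width: 0.044
grasp_force: 25.0
```

{"fn": "servo_tool", "kwargs": {
  "series": [
    [3.5,-1,-1.5,0,0,0,0],
    [3.5,-0.7,-0.5,1,0,0,0],
    [3.5,0,0,2,0,0,0],
    [3.5,0,0,1.5,0,0,0],
    [3.5,0,0,0.6,0,0,0],
    [3.5,0,0,0.2,0,0,0],
    [3.5,0,0,0,0,0,0],
    [3.5,0,0,0,0,0,0]
  ]
}}

```text
time_s: 9.55
ee_pos: [0.4006, -0.31, 0.1053]
tcp_rot: [[-0.0, 1.0, 0.001], [1.0, 0.0, -0.001], [-0.001, 0.001, -1.0]]
wrist_force: [0.3, 0.8, -2.2]
width: 0.0438
grasp_force: 25.0
```

{"fn": "servo_tool", "kwargs": {
  "series": [
    [3.5,0,0,0.1,0,0,0],
    [4.5,0,0,0,0,0,0],
    [5.5,0,0,0,0,0,0],
    [6.5,0,0,0,0,0,0],
    [6.5,0,0,-2,0,0,0],
    [6.5,0,0,-4,0,0,0],
    [6.5,0,0,-5,0,0,0],
    [6.5,0,0,-5,0,0,0]
  ]
}}

```text
time_s: 10.55
ee_pos: [0.4, -0.3097, 0.2653]
tcp_rot: [[0.0, 1.0, -0.0], [1.0, -0.0, 0.0], [0.0, -0.0, -1.0]]
wrist_force: [1.2, -0.5, 0.1]
width: 0.0647
grasp_force: 0.0
```

{"fn": "servo_tool", "kwargs": {
  "series": [
    [4.5,3,2,-3,0,0,0],
    [4.5,3.5,2.5,0,0,0,0],
    [4.5,3.5,2.5,0,0,0,0],
    [4.5,3.5,2.5,0,0,0,0],
    [4.5,3.5,2.5,0,0,0,0],
    [4.5,3.5,2.5,0,0,0,0],
    [4.5,3.5,2.5,0,0,0,0],
    [4.5,3,2.4,0,0,0,0]
  ]
}}

```text
time_s: 11.55
ee_pos: [0.5948, -0.0384, 0.2937]
tcp_rot: [[-0.001, 1.0, -0.0], [1.0, 0.001, 0.0], [0.0, -0.0, -1.0]]
wrist_force: [0.1, -0.8, -0.1]
width: 0.045
grasp_force: 0.0
```

{"fn": "servo_tool", "kwargs": {
  "series": [
    [4.5,0,0,0,0,0,0.131],
    [4.5,0,0,0,0,0,0.131],
    [4.5,0,0,0,0,0,0],
    [4.5,0,0,0,0,0,0],
    [4.5,0,0,0,0,0,0],
    [4.5,0,0,0,0,0,0],
    [4.5,0,0,0,0,0,0],
    [4.5,0,0,0,0,0,0]
  ],
  "grip_force": 50
}}

```text
time_s: 12.55
ee_pos: [0.5941, -0.0399, 0.294]
tcp_rot: [[0.259, 0.966, 0.0], [0.966, -0.259, 0.0], [0.0, 0.0, -1.0]]
wrist_force: [-0.3, 0.2, -0.2]
width: 0.045
grasp_force: 0.0
```

```bash
python3 - <<'E'
from m import *
c=cam("scene"); cv2.imwrite("pics/s2.png",cv2.resize(c["image"][100:280,110:390],None,fx=2.8,fy=2.8,interpolation=2))
print(env.state()["ee_pos"])
E
```

```text
[ 0.59411399 -0.0398697   0.29395144]
```

View pics/s2.png

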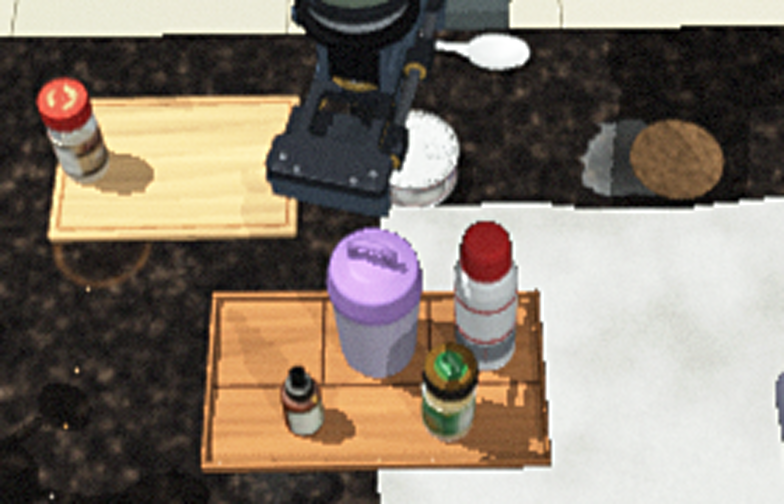

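The jar stands upright on the board (crop (70,130)). Now I descend on the loop.

{"fn": "servo_tool", "kwargs": {
  "series": [
    [4.5,0,0,3,0,0,0],
    [4.5,0,0,4,0,0,0],
    [4.5,0,0,3,0,0,0],
    [4.5,0,0,1.5,0,0,0],
    [4.5,0,0,0.6,0,0,0],
    [4.5,0,0,0,0,0,0],
    [4.5,0,0,0,0,0,0],
    [4.5,0,0,0,0,0,0]
  ]
}}

```text
time_s: 13.6
ee_pos: [0.5946, -0.0398, 0.1739]
tcp_rot: [[0.259, 0.966, 0.002], [0.966, -0.259, -0.0], [0.0, 0.002, -1.0]]
wrist_force: [-0.3, 0.9, 0.2]
width: 0.0452
grasp_force: 0.0
```

{"fn": "servo_tool", "kwargs": {
  "series": [
    [3,0,0,0,0,0,0],
    [2,0,0,0,0,0,0],
    [1,0,0,0,0,0,0],
    [0.5,0,0,0,0,0,0],
    [0.3,0,0,0,0,0,0],
    [0.3,0,0,0,0,0,0],
    [0.3,0,0,0,0,0,0],
    [0.3,0,0,0,0,0,0]
  ],
  "grip_force": 50
}}

```text
time_s: 14.6
ee_pos: [0.5941, -0.0398, 0.1729]
tcp_rot: [[0.259, 0.966, -0.0], [0.966, -0.259, 0.0], [-0.0, -0.0, -1.0]]
wrist_force: [-0.5, 0.5, 0.2]
width: 0.0072
grasp_force: 50.0
```

{"fn": "servo_tool", "kwargs": {
  "series": [
    [0.3,0,0,-0.4,0,0,0],
    [0.3,0,0,-0.8,0,0,0],
    [0.3,0,0,-1.2,0,0,0],
    [0.3,0,0,-1.5,0,0,0],
    [0.3,0,0,-1.2,0,0,0],
    [0.3,0,0,-0.6,0,0,0],
    [0.3,0,0,-0.3,0,0,0],
    [0.3,0,0,0,0,0,0]
  ]
}}

```text
time_s: 15.6
ee_pos: [0.594, -0.0398, 0.2328]
tcp_rot: [[0.259, 0.966, -0.0], [0.966, -0.259, 0.0], [0.0, -0.0, -1.0]]
wrist_force: [-0.4, -0.2, -2.1]
width: 0.0075
grasp_force: 50.0
```

{"fn": "servo_tool", "kwargs": {
  "series": [
    [0.3,-0.6,-0.4,0,0,0,0],
    [0.3,-1.2,-0.7,0,0,0,0],
    [0.3,-1.8,-1,0,0,0,0],
    [0.3,-2,-1.2,0,0,0,0],
    [0.3,-2.2,-1.3,0,0,0,0],
    [0.3,-2.2,-1.3,0,0,0,0],
    [0.3,-2.2,-1.3,0,0,0,0],
    [0.3,-2.2,-1.3,0,0,0,0]
  ]
}}

```text
time_s: 16.6
ee_pos: [0.4728, -0.1582, 0.2331]
tcp_rot: [[0.26, 0.966, 0.0], [0.966, -0.26, -0.0], [-0.0, 0.0, -1.0]]
wrist_force: [0.4, -0.5, -2.2]
width: 0.007
grasp_force: 50.0
```

{"fn": "servo_tool", "kwargs": {
  "series": [
    [0.3,-2.2,-1.3,0,0,0,0],
    [0.3,-2.2,-1.3,0,0,0,0],
    [0.3,-2,-1.2,0,0,0,0],
    [0.3,-1.4,-0.8,0,0,0,0],
    [0.3,-0.9,-0.4,0,0,0,0],
    [0.3,-0.4,-0.2,0,0,0,0],
    [0.3,0,0,0,0,0,0],
    [0.3,0,0,0,0,0,0]
  ]
}}

```text
time_s: 17.6
ee_pos: [0.4013, -0.231, 0.2329]
tcp_rot: [[0.258, 0.966, 0.0], [0.966, -0.258, 0.0], [0.0, 0.0, -1.0]]
wrist_force: [-0.2, 0.1, -1.5]
width: 0.0075
grasp_force: 50.0
```

```bash
python3 - <<'E'
from m import *
c=cam("scene"); cv2.imwrite("pics/s3.png",cv2.resize(c["image"][80:280,110:390],None,fx=2.8,fy=2.8,interpolation=2))
print(env.state()["ee_pos"])
E
```

```text
[ 0.40128517 -0.23099298  0.23284505]
```

View pics/s3.png

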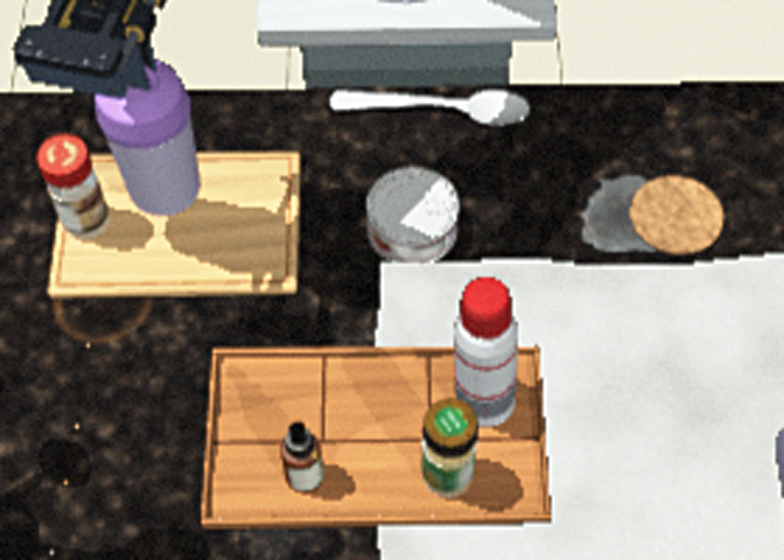

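The shaker hangs upright at crop (150,140), clear of the jar. I'll lower and release it.

{"fn": "servo_tool", "kwargs": {
  "series": [
    [0.3,0,0,1,0,0,0],
    [0.3,0,0,1.5,0,0,0],
    [0.3,0,0,1.2,0,0,0],
    [0.3,0,0,0.8,0,0,0],
    [0.3,0,0,0.5,0,0,0],
    [0.3,0,0,0.3,0,0,0],
    [0.3,0,0,0.1,0,0,0],
    [0.3,0,0,0,0,0,0]
  ]
}}

```text
time_s: 18.65
ee_pos: [0.4011, -0.2314, 0.1791]
tcp_rot: [[0.259, 0.966, 0.0], [0.966, -0.259, -0.0], [-0.0, 0.001, -1.0]]
wrist_force: [0.2, -0.8, -2.3]
width: 0.0073
grasp_force: 50.0
```

{"fn": "servo_tool", "kwargs": {
  "series": [
    [1,0,0,0,0,0,0],
    [2,0,0,0,0,0,0],
    [3,0,0,0,0,0,0],
    [4.5,0,0,0,0,0,0],
    [4.5,0,0,0,0,0,0],
    [4.5,0,0,-2,0,0,0],
    [4.5,0,0,-4,0,0,0],
    [4.5,0,0,-5,0,0,0]
  ]
}}

```text
time_s: 19.65
ee_pos: [0.4004, -0.231, 0.2894]
tcp_rot: [[0.259, 0.966, -0.002], [0.966, -0.259, 0.001], [0.001, -0.002, -1.0]]
wrist_force: [1.8, -0.1, -0.2]
width: 0.045
grasp_force: 0.0
```

{"fn": "servo_tool", "kwargs": {
  "series": [
    [6.5,0,0,0,0,0,-0.131],
    [6.5,0,0,0,0,0,-0.131],
    [6.5,4.5,3,0,0,0,0],
    [6.5,4.8,3.3,0,0,0,0],
    [6.5,4.8,3.3,0,0,0,0],
    [6.5,4.8,3.3,0,0,0,0],
    [6.5,4.8,3.3,0,0,0,0],
    [6.5,4.9,3.2,0,0,0,0]
  ]
}}

```text
time_s: 20.65
ee_pos: [0.5959, 0.0563, 0.2889]
tcp_rot: [[-0.0, 1.0, 0.0], [1.0, 0.0, -0.0], [-0.0, 0.0, -1.0]]
wrist_force: [0.7, -0.7, 0.8]
width: 0.0651
grasp_force: 0.0
```

{"fn": "servo_tool", "kwargs": {
  "series": [
    [6.5,0,0,2,0,0,0],
    [6.5,0,0,4,0,0,0],
    [6.5,0,0,3,0,0,0],
    [6.5,0,0,2.1,0,0,0],
    [6.5,0,0,1,0,0,0],
    [6.5,0,0,0,0,0,0],
    [6.5,0,0,0,0,0,0],
    [6.5,0,0,0,0,0,0]
  ]
}}

```text
time_s: 21.65
ee_pos: [0.5955, 0.0547, 0.169]
tcp_rot: [[0.0, 1.0, 0.002], [1.0, -0.0, 0.0], [0.0, 0.002, -1.0]]
wrist_force: [-0.3, -0.6, -0.2]
width: 0.0647
grasp_force: 0.0
```

{"fn": "servo_tool", "kwargs": {
  "series": [
    [5.5,0,0,0,0,0,0],
    [4.5,0,0,0,0,0,0],
    [3.5,0,0,0,0,0,0],
    [3,0,0,0,0,0,0],
    [3,0,0,0,0,0,0],
    [3,0,0,0,0,0,0],
    [3,0,0,-0.5,0,0,0],
    [3,0,0,-0.5,0,0,0]
  ],
  "grip_force": 40
}}

```text
time_s: 22.65
ee_pos: [0.5947, 0.0547, 0.1778]
tcp_rot: [[0.0, 1.0, -0.001], [1.0, -0.0, 0.0], [0.0, -0.001, -1.0]]
wrist_force: [-1.0, -0.2, -2.4]
width: 0.0392
grasp_force: 39.9
```

{"fn": "servo_tool", "kwargs": {
  "series": [
    [3,0,0,-1,0,0,0],
    [3,0,0,-2,0,0,0],
    [3,0,0,-2,0,0,0],
    [3,-0.6,-0.6,-1,0,0,0],
    [3,-1.4,-1.4,0,0,0,0],
    [3,-2.2,-2.2,0,0,0,0],
    [3,-2.5,-2.4,0,0,0,0],
    [3,-2.5,-2.4,0,0,0,0]
  ]
}}

```text
time_s: 23.65
ee_pos: [0.5023, -0.0387, 0.237]
tcp_rot: [[0.0, 1.0, -0.003], [1.0, -0.0, -0.0], [-0.0, -0.003, -1.0]]
wrist_force: [0.4, -0.5, -2.8]
width: 0.0388
grasp_force: 39.9
```

{"fn": "servo_tool", "kwargs": {
  "series": [
    [3,-2.5,-2.4,0,0,0,0],
    [3,-2.5,-2.4,0,0,0,0],
    [3,-2.3,-2.2,0,0,0,0],
    [3,-1.7,-1.7,0,0,0,0],
    [3,-1.2,-1.2,0,0,0,0],
    [3,-0.6,-0.6,0,0,0,0],
    [3,0,0,0,0,0,0],
    [3,0,0,0,0,0,0]
  ]
}}

```text
time_s: 24.65
ee_pos: [0.4004, -0.145, 0.2379]
tcp_rot: [[-0.0, 1.0, 0.0], [1.0, 0.0, 0.0], [0.0, 0.0, -1.0]]
wrist_force: [-0.3, -1.0, -3.2]
width: 0.0392
grasp_force: 39.9
```

{"fn": "servo_tool", "kwargs": {
  "series": [
    [3,0,0,1,0,0,0],
    [3,0,0,2,0,0,0],
    [3,0,0,1.5,0,0,0],
    [3,0,0,1,0,0,0],
    [3,0,0,0.5,0,0,0],
    [3,0,0,0.3,0,0,0],
    [3,0,0,0,0,0,0],
    [3,0,0,0,0,0,0]
  ]
}}

```text
time_s: 25.65
ee_pos: [0.4002, -0.1454, 0.1753]
tcp_rot: [[0.0, 1.0, 0.001], [1.0, -0.0, -0.0], [-0.0, 0.001, -1.0]]
wrist_force: [0.2, -0.1, -2.0]
width: 0.0389
grasp_force: 39.9
```

{"fn": "servo_tool", "kwargs": {
  "series": [
    [3,0,0,0.1,0,0,0],
    [4.5,0,0,0,0,0,0],
    [5.5,0,0,0,0,0,0],
    [6.5,0,0,0,0,0,0],
    [6.5,0,0,0,0,0,0],
    [6.5,0,0,-3,0,0,0],
    [6.5,0,0,-4,0,0,0],
    [6.5,0,0,-4,0,0,0]
  ]
}}

```text
time_s: 26.65
ee_pos: [0.3998, -0.1453, 0.2851]
tcp_rot: [[0.0, 1.0, -0.0], [1.0, -0.0, 0.0], [0.0, -0.0, -1.0]]
wrist_force: [0.2, -0.6, 0.5]
width: 0.065
grasp_force: 0.0
```

{"fn": "servo_tool", "kwargs": {
  "series": [
    [6,0,3,0,0,0,0],
    [6,0,4,0,0,0,0],
    [6,0,4,0,0,0,0],
    [6,0,4,0,0,0,0],
    [6,0,4,0,0,0,0],
    [6,0,4,0,0,0,0],
    [6,-2,2,0,0,0,0],
    [6,-2,1,0,0,0,0]
  ]
}}

```text
time_s: 27.65
ee_pos: [0.6611, -0.1855, 0.283]
tcp_rot: [[-0.001, 1.0, -0.001], [1.0, 0.001, 0.0], [0.0, -0.001, -1.0]]
wrist_force: [0.7, 0.4, -0.2]
width: 0.06
grasp_force: 0.0
```

{"fn": "servo_tool", "kwargs": {
  "series": [
    [6,-2,0.1,-2,0,0,0],
    [6,0,0,0,0,0,0],
    [6,0,0,0,0,0,0],
    [6,0,0,0,0,0,0],
    [6,0,0,0,0,0,0],
    [6,0,0,0,0,0,0],
    [6,0,0,0,0,0,0],
    [6,0,0,0,0,0,0]
  ]
}}

```text
time_s: 28.65
ee_pos: [0.6609, -0.2053, 0.3039]
tcp_rot: [[-0.0, 1.0, 0.0], [1.0, 0.0, 0.0], [0.0, 0.0, -1.0]]
wrist_force: [-0.4, 0.2, -0.1]
width: 0.06
grasp_force: 0.0
```

```bash
python3 - <<'E'
from m import *
a=cam("scene")["image"][80:280,110:390]; c=cam("wrist"); b=c["image"][0:240,100:400]; cv2.imwrite("pics/m4.png",np.hstack([cv2.resize(a,(420,300)),cv2.resize(b,(375,300))]))
print(env.state()["ee_pos"])
E
```

```text
[ 0.66093722 -0.20536686  0.30391422]
```

View pics/m4.png

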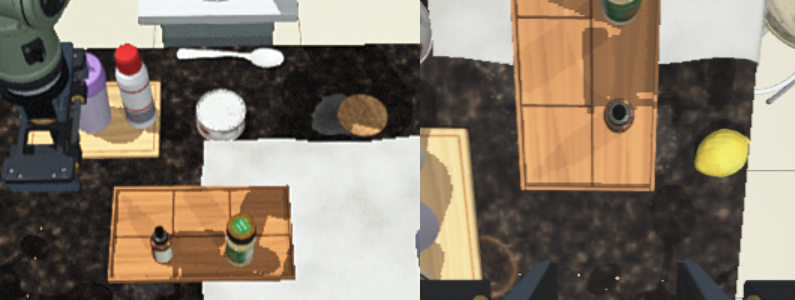

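All three stand on the board and the dropper is undisturbed. In the wrist image the bulb is at about (259,92).

```bash
python3 - <<'E'
from m import *
c=cam("wrist"); im=c["image"]; g=im[70:115,235:285].max(2); m=(g<75).astype(np.uint8); n,l,st,ce=cv2.connectedComponentsWithStats(m)
for i in range(1,n):
    if st[i,4]>15: print(st[i],ce[i]+[235,70],ray(c,*(ce[i]+[235,70]),.108))
print(ray(c,259.2,92,.108))
E
```

```text
[ 19  13  11  13 117] [258.85470085  89.1965812 ] [ 0.66343918 -0.10030652  0.108     ]
[15 21 17 10 36] [256.30555556  97.33333333] [ 0.66044186 -0.10937451  0.108     ]
[ 0.66384933 -0.10341712  0.108     ]
```

{"fn": "servo_tool", "kwargs": {
  "series": [
    [5.5,3,0.1,0,0,0,0],
    [5.5,4.5,0,0,0,0,0],
    [5.5,3.1,0,2,0,0,0],
    [5.5,0,0,4,0,0,0],
    [5.5,0,0,4,0,0,0],
    [5.5,0,0,3.5,0,0,0],
    [5.5,0,0,2.5,0,0,0],
    [5.5,0,0,2,0,0,0]
  ]
}}

```text
time_s: 29.8
ee_pos: [0.6616, -0.0993, 0.1226]
tcp_rot: [[0.0, 1.0, -0.001], [1.0, -0.0, 0.0], [0.0, -0.001, -1.0]]
wrist_force: [0.1, 0.1, -0.4]
width: 0.0542
grasp_force: 0.0
```

{"fn": "servo_tool", "kwargs": {
  "series": [
    [5.5,0,0,2,0,0,0],
    [5.5,0,0,2,0,0,0],
    [5.5,0,0,2,0,0,0],
    [5.5,0,0,1.1,0,0,0],
    [5.5,0,0,0.5,0,0,0],
    [5.5,0,0,0,0,0,0],
    [5.5,0,0,0,0,0,0],
    [5.5,0,0,0,0,0,0]
  ],
  "grip_force": 20
}}

```text
time_s: 30.8
ee_pos: [0.6623, -0.0994, 0.0487]
tcp_rot: [[-0.0, 1.0, 0.001], [1.0, 0.0, -0.0], [-0.0, 0.001, -1.0]]
wrist_force: [0.3, 0.6, 0.3]
width: 0.0551
grasp_force: 0.0
```

{"fn": "servo_tool", "kwargs": {
  "series": [
    [4.5,0,0,0,0,0,0],
    [3.7,0,0,0,0,0,0],
    [3,0,0,0,0,0,0],
    [2.5,0,0,0,0,0,0],
    [2.5,0,0,0,0,0,0],
    [2.5,0,0,0,0,0,0],
    [2.5,0,0,0,0,0,0],
    [2.5,0,0,0,0,0,0]
  ]
}}

```text
time_s: 31.8
ee_pos: [0.662, -0.0993, 0.048]
tcp_rot: [[-0.0, 1.0, 0.0], [1.0, 0.0, 0.0], [0.0, 0.0, -1.0]]
wrist_force: [1.5, -0.0, 0.1]
width: 0.032
grasp_force: 20.0
```

{"fn": "servo_tool", "kwargs": {
  "series": [
    [2.5,0,0,-1,0,0,0],
    [2.5,0,0,-3,0,0,0],
    [2.5,0,0,-4,0,0,0],
    [2.5,0,0,-3,0,0,0],
    [2.5,1.5,-1.1,-1,0,0,0],
    [2.5,3,-2.3,0,0,0,0],
    [2.5,4,-3,0,0,0,0],
    [2.5,4,-3,0,0,0,0]
  ]
}}

```text
time_s: 32.8
ee_pos: [0.5651, 0.0275, 0.1669]
tcp_rot: [[0.0, 1.0, -0.003], [1.0, -0.0, 0.001], [0.001, -0.003, -1.0]]
wrist_force: [0.1, 1.7, -0.2]
width: 0.0319
grasp_force: 20.0
```

{"fn": "servo_tool", "kwargs": {
  "series": [
    [2.5,4,-3,0,0,0,0],
    [2.5,4,-3,0,0,0,0],
    [2.5,4,-3,0,0,0,0],
    [2.5,4,-3,0,0,0,0],
    [2.5,3.5,-2.5,0,0,0,0],
    [2.5,2,-1.5,0,0,0,0],
    [2.5,1.3,-1,0,0,0,0],
    [2.5,0,0,0,0,0,0]
  ]
}}

```text
time_s: 33.8
ee_pos: [0.3968, 0.2539, 0.1676]
tcp_rot: [[-0.002, 1.0, -0.001], [1.0, 0.002, -0.001], [-0.001, -0.001, -1.0]]
wrist_force: [0.7, -0.7, 0.3]
width: 0.0318
grasp_force: 20.0
```

{"fn": "servo_tool", "kwargs": {
  "series": [
    [2.5,0,0,2,0,0,0],
    [2.5,0,0,4,0,0,0],
    [2.5,0,0,3,0,0,0],
    [2.5,0,0,1.5,0,0,0],
    [2.5,0,0,0.8,0,0,0],
    [2.5,0,0,0.5,0,0,0],
    [2.5,0,0,0.1,0,0,0],
    [2.5,0,0,0,0,0,0]
  ]
}}

```text
time_s: 34.8
ee_pos: [0.3983, 0.2538, 0.0494]
tcp_rot: [[0.0, 1.0, 0.001], [1.0, -0.0, 0.001], [0.001, 0.001, -1.0]]
wrist_force: [-0.4, -0.8, -1.2]
width: 0.0319
grasp_force: 20.0
```

```bash
python3 - <<'E'
from m import *
a=cam("scene")["image"][80:280,110:430]; t=cam("top"); b=t["image"][120:280,100:400]; cv2.imwrite("pics/m5.png",np.hstack([cv2.resize(a,(400,250)),cv2.resize(b,(400,250))]))
print(env.state()["ee_pos"])
E
```

```text
[0.39823819 0.25389398 0.04943247]
```

View pics/m5.png

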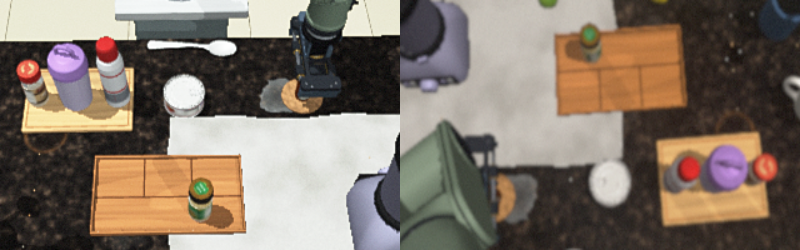

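The three stand upright on the board and the dropper is centred over the coaster. I'll release it.

{"fn": "servo_tool", "kwargs": {
  "series": [
    [2.5,0,0,0.1,0,0,0],
    [3.2,0,0,0,0,0,0],
    [4,0,0,0,0,0,0],
    [5,0,0,0,0,0,0],
    [5.5,0,0,0,0,0,0],
    [5.5,0,0,0,0,0,0],
    [5.5,0,0,-3,0,0,0],
    [5.5,0,0,-4,0,0,0]
  ]
}}

```text
time_s: 35.9
ee_pos: [0.3972, 0.2532, 0.118]
tcp_rot: [[-0.0, 1.0, -0.002], [1.0, 0.0, -0.001], [-0.001, -0.002, -1.0]]
wrist_force: [0.8, 0.7, 0.4]
width: 0.055
grasp_force: 0.0
```

{"fn": "servo_tool", "kwargs": {
  "series": [
    [6.5,0,0,-5,0,0,0],
    [6.5,0,0,-5,0,0,0],
    [6.5,0,0,-5,0,0,0],
    [6.5,-3,0,-2,0,0,0],
    [6.5,-5,0,0,0,0,0],
    [6.5,-6,0,0,0,0,0],
    [6.5,-6,0,0,0,0,0],
    [6.5,-6,0,0,0,0,0]
  ]
}}

```text
time_s: 36.9
ee_pos: [0.3975, -0.0081, 0.2881]
tcp_rot: [[-0.001, 1.0, 0.001], [1.0, 0.001, 0.0], [0.0, 0.001, -1.0]]
wrist_force: [1.3, -0.4, 1.1]
width: 0.0652
grasp_force: 0.0
```

```bash
python3 - <<'E'
from m import *
c=cam("scene"); b=[x for x in blobs(c["image"],"red")]
a=c["image"][80:280,110:430]; cv2.imwrite("pics/s6.png",cv2.resize(a,None,fx=2.4,fy=2.4,interpolation=2)); print(env.state()["ee_pos"],env.state()["time_s"])
for x in b: r=cv2.boundingRect(x); print(r, ray(c,r[0]+(r[2]-1)/2,r[1],.196),ray(c,r[0]+(r[2]-1)/2,r[1],.118))
E
```

```text
[ 0.39713074 -0.01496053  0.28804824] 36.95
(123, 128, 20, 19) [ 0.43891356 -0.28843532  0.196     ] [ 0.37810144 -0.31195385  0.118     ]
(186, 109, 18, 21) [ 0.38571064 -0.1486336   0.196     ] [ 0.32020157 -0.15980992  0.118     ]
```

View pics/s6.png

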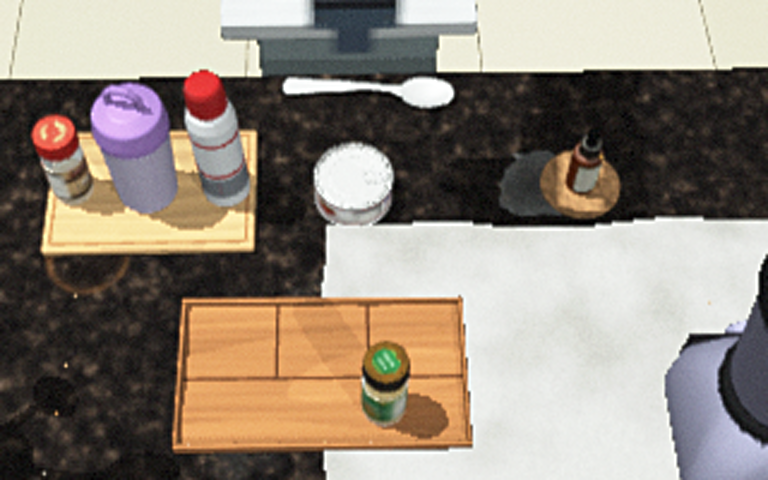

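The dropper stands on the coaster at (583,165). Next, the spray goes back.

{"fn": "servo_tool", "kwargs": {
  "series": [
    [6.5,-4,0.2,0,0,0,0],
    [6.5,-5,0,0,0,0,0],
    [6.5,-3,0,0,0,0,0],
    [6.5,-1.5,0,0,0,0,0],
    [6.5,0,0,0,0,0,0],
    [6.5,0,0,0,0,0,0],
    [6.5,0,0,0,0,0,0],
    [6.5,0,0,0,0,0,0]
  ]
}}

```text
time_s: 37.95
ee_pos: [0.4, -0.1407, 0.288]
tcp_rot: [[-0.001, 1.0, 0.0], [1.0, 0.001, 0.0], [0.0, 0.0, -1.0]]
wrist_force: [-0.3, -0.5, -0.3]
width: 0.065
grasp_force: 0.0
```

{"fn": "servo_tool", "kwargs": {
  "series": [
    [6.5,-0.5,0,2,0,0,0],
    [6.5,0,0,4,0,0,0],
    [6.5,0,0,3,0,0,0],
    [6.5,0,0,1.6,0,0,0],
    [6.5,0,0,0.8,0,0,0],
    [6.5,0,0,0,0,0,0],
    [6.5,0,0,0,0,0,0],
    [6.5,0,0,0,0,0,0]
  ],
  "grip_force": 40
}}

```text
time_s: 38.95
ee_pos: [0.4004, -0.1465, 0.1746]
tcp_rot: [[-0.0, 1.0, 0.002], [1.0, 0.0, -0.0], [-0.0, 0.002, -1.0]]
wrist_force: [0.4, -0.2, 0.8]
width: 0.0652
grasp_force: 0.0
```

{"fn": "servo_tool", "kwargs": {
  "series": [
    [5.5,0,0,0,0,0,0],
    [4.5,0,0,0,0,0,0],
    [3.5,0,0,0,0,0,0],
    [3,0,0,0,0,0,0],
    [3,0,0,0,0,0,0],
    [3,0,0,0,0,0,0],
    [3,0,0,0,0,0,0],
    [3,0,0,0,0,0,0]
  ]
}}

```text
time_s: 39.95
ee_pos: [0.3999, -0.1463, 0.174]
tcp_rot: [[0.0, 1.0, 0.0], [1.0, -0.0, 0.0], [0.0, 0.0, -1.0]]
wrist_force: [-0.1, -0.1, 1.8]
width: 0.039
grasp_force: 40.0
```

{"fn": "servo_tool", "kwargs": {
  "series": [
    [3,0,0,-0.5,0,0,0],
    [3,0,0,-1.5,0,0,0],
    [3,0,0,-2,0,0,0],
    [3,0,0,-2,0,0,0],
    [3,0.6,0.6,-1,0,0,0],
    [3,1.4,1.4,0,0,0,0],
    [3,2.2,2.1,0,0,0,0],
    [3,2.5,2.4,0,0,0,0]
  ]
}}

```text
time_s: 40.95
ee_pos: [0.4654, -0.0783, 0.2435]
tcp_rot: [[0.001, 1.0, -0.001], [1.0, -0.001, 0.0], [0.0, -0.001, -1.0]]
wrist_force: [0.7, -0.3, -3.3]
width: 0.0389
grasp_force: 39.9
```

{"fn": "servo_tool", "kwargs": {
  "series": [
    [3,2.5,2.4,0,0,0,0],
    [3,2.5,2.4,0,0,0,0],
    [3,2.5,2.4,0,0,0,0],
    [3,2.3,2.2,0,0,0,0],
    [3,1.7,1.7,0,0,0,0],
    [3,1.2,1.2,0,0,0,0],
    [3,0.6,0.7,0,0,0,0],
    [3,0,0,0,0,0,0]
  ]
}}

```text
time_s: 41.95
ee_pos: [0.5949, 0.0537, 0.2436]
tcp_rot: [[-0.0, 1.0, -0.001], [1.0, 0.0, -0.0], [-0.0, -0.001, -1.0]]
wrist_force: [0.2, 0.0, -3.0]
width: 0.0393
grasp_force: 39.9
```

{"fn": "servo_tool", "kwargs": {
  "series": [
    [3,0,0,0,0,0,0],
    [3,0,0,0,0,0,0],
    [3,0,0,0,0,0,0],
    [3,0,0,0,0,0,0],
    [3,0,0,0,0,0,0],
    [3,0,0,0,0,0,0],
    [3,0,0,0,0,0,0],
    [3,0,0,0,0,0,0]
  ]
}}

```text
time_s: 42.95
ee_pos: [0.5949, 0.0537, 0.2439]
tcp_rot: [[-0.0, 1.0, 0.0], [1.0, 0.0, 0.0], [0.0, 0.0, -1.0]]
wrist_force: [-0.6, -0.6, -2.4]
width: 0.0388
grasp_force: 39.9
```

{"fn": "servo_tool", "kwargs": {
  "series": [
    [3,0,0,1,0,0,0],
    [3,0,0,2,0,0,0],
    [3,0,0,2,0,0,0],
    [3,0,0,1.2,0,0,0],
    [3,0,0,0.8,0,0,0],
    [3,0,0,0.4,0,0,0],
    [3,0,0,0.1,0,0,0],
    [3,0,0,0,0,0,0]
  ]
}}

```text
time_s: 43.95
ee_pos: [0.5952, 0.0537, 0.1694]
tcp_rot: [[0.0, 1.0, 0.001], [1.0, -0.0, 0.0], [0.0, 0.001, -1.0]]
wrist_force: [-0.1, -0.5, -1.4]
width: 0.0394
grasp_force: 39.9
```

{"fn": "servo_tool", "kwargs": {
  "series": [
    [3,0,0,0.1,0,0,0],
    [4,0,0,0,0,0,0],
    [5,0,0,0,0,0,0],
    [6.5,0,0,0,0,0,0],
    [6.5,0,0,0,0,0,0],
    [6.5,0,0,-3,0,0,0],
    [6.5,0,0,-4,0,0,0],
    [6.5,0,0,-5,0,0,0]
  ]
}}

```text
time_s: 44.95
ee_pos: [0.5944, 0.0536, 0.2885]
tcp_rot: [[0.0, 1.0, -0.002], [1.0, -0.0, -0.0], [-0.0, -0.002, -1.0]]
wrist_force: [0.7, -0.3, 0.1]
width: 0.0652
grasp_force: 0.0
```

{"fn": "servo_tool", "kwargs": {
  "series": [
    [4.5,-4,-2.7,0,0,0,0],
    [4.5,-4.9,-3.3,0,0,0,0],
    [4.5,-4.9,-3.3,0,0,0,0],
    [4.5,-4.9,-3.3,0,0,0,0],
    [4.5,-4.9,-3.3,0,0,0,0],
    [4.5,-4.9,-3.5,0,0,0,0],
    [4.5,0,0,0,0,0,0.131],
    [4.5,0,0,0,0,0,0.131]
  ]
}}

```text
time_s: 45.95
ee_pos: [0.4003, -0.2322, 0.2882]
tcp_rot: [[0.266, 0.964, 0.001], [0.964, -0.266, -0.0], [0.0, 0.001, -1.0]]
wrist_force: [0.6, 0.2, 0.0]
width: 0.0451
grasp_force: 0.0
```

```bash
python3 - <<'E'
from m import *
s=env.state();print(s["ee_pos"],s["time_s"],s["tcp_rot"].round(3).tolist())
c=cam("scene"); cv2.imwrite("pics/s7.png",cv2.resize(c["image"][80:280,110:430],None,fx=2.4,fy=2.4,interpolation=2))
c=cam("top")
for x in blobs(c["image"],"purple")[:2]: r=cv2.boundingRect(x); print(r,ray(c,r[0]+(r[2]-1)/2,r[1]+(r[3]-1)/2,.17))
E
```

```text
[ 0.40028509 -0.23220154  0.28821101] 45.95 [[0.266, 0.964, 0.001], [0.964, -0.266, -0.0], [0.0, 0.001, -1.0]]
(332, 214, 24, 27) [ 0.39683271 -0.21932523  0.17      ]
```

View pics/s7.png

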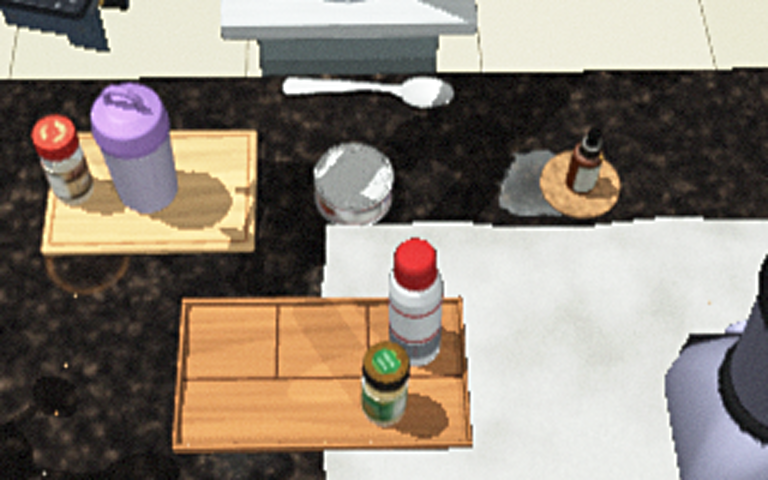

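The spray is back at crop (415,300), upright. Now the shaker.

{"fn": "servo_tool", "kwargs": {
  "series": [
    [4.5,0.1,0,3,0,0,0],
    [4.5,0,0,4,0,0,0],
    [4.5,0,0,2.5,0,0,0],
    [4.5,0,0,1,0,0,0],
    [4.5,0,0,0.4,0,0,0],
    [4.5,0,0,0,0,0,0],
    [4.5,0,0,0,0,0,0],
    [4,0,0,0,0,0,0]
  ],
  "grip_force": 50
}}

```text
time_s: 47.05
ee_pos: [0.4015, -0.2305, 0.1795]
tcp_rot: [[0.259, 0.966, 0.001], [0.966, -0.259, -0.001], [-0.0, 0.001, -1.0]]
wrist_force: [0.2, -0.6, -0.0]
width: 0.0405
grasp_force: 0.0
```

{"fn": "servo_tool", "kwargs": {
  "series": [
    [3,0,0,0,0,0,0],
    [2,0,0,0,0,0,0],
    [1,0,0,0,0,0,0],
    [0.5,0,0,0,0,0,0],
    [0.3,0,0,0,0,0,0],
    [0.3,0,0,0,0,0,0],
    [0.3,0,0,0,0,0,0],
    [0.3,0,0,0,0,0,0]
  ]
}}

```text
time_s: 48.05
ee_pos: [0.4012, -0.2303, 0.1789]
tcp_rot: [[0.259, 0.966, 0.0], [0.966, -0.259, 0.0], [0.0, -0.0, -1.0]]
wrist_force: [-0.8, 0.6, 0.5]
width: 0.0075
grasp_force: 49.9
```

{"fn": "servo_tool", "kwargs": {
  "series": [
    [0.3,0,0,-0.4,0,0,0],
    [0.3,0,0,-0.8,0,0,0],
    [0.3,0,0,-1.2,0,0,0],
    [0.3,0,0,-1.5,0,0,0],
    [0.3,0,0,-1.2,0,0,0],
    [0.3,0,0,-0.6,0,0,0],
    [0.3,0,0,-0.3,0,0,0],
    [0.3,0,0,0,0,0,0]
  ]
}}

```text
time_s: 49.05
ee_pos: [0.4011, -0.2303, 0.2388]
tcp_rot: [[0.259, 0.966, -0.0], [0.966, -0.259, 0.0], [0.0, -0.0, -1.0]]
wrist_force: [-0.7, -0.2, -2.2]
width: 0.007
grasp_force: 49.9
```

{"fn": "servo_tool", "kwargs": {
  "series": [
    [0.3,0.6,0.4,0,0,0,0],
    [0.3,1.2,0.7,0,0,0,0],
    [0.3,1.8,1,0,0,0,0],
    [0.3,2,1.2,0,0,0,0],
    [0.3,2.2,1.3,0,0,0,0],
    [0.3,2.2,1.3,0,0,0,0],
    [0.3,2.2,1.3,0,0,0,0],
    [0.3,2.2,1.3,0,0,0,0]
  ]
}}

```text
time_s: 50.05
ee_pos: [0.5216, -0.1117, 0.2386]
tcp_rot: [[0.258, 0.966, -0.0], [0.966, -0.258, 0.001], [0.0, -0.0, -1.0]]
wrist_force: [-0.5, -0.3, -2.1]
width: 0.0074
grasp_force: 49.9
```

{"fn": "servo_tool", "kwargs": {
  "series": [
    [0.3,2.2,1.3,0,0,0,0],
    [0.3,2.2,1.3,0,0,0,0],
    [0.3,2,1.2,0,0,0,0],
    [0.3,1.4,0.8,0,0,0,0],
    [0.3,0.9,0.4,0,0,0,0],
    [0.3,0.4,0.2,0,0,0,0],
    [0.3,0,0,0,0,0,0],
    [0.3,0,0,0,0,0,0]
  ]
}}

```text
time_s: 51.05
ee_pos: [0.594, -0.0393, 0.2391]
tcp_rot: [[0.26, 0.966, -0.0], [0.966, -0.26, -0.0], [-0.0, -0.0, -1.0]]
wrist_force: [-0.1, -0.1, -2.0]
width: 0.0077
grasp_force: 49.9
```

{"fn": "servo_tool", "kwargs": {
  "series": [
    [0.3,0,0,1,0,0,0],
    [0.3,0,0,1.8,0,0,0],
    [0.3,0,0,1.6,0,0,0],
    [0.3,0,0,1.1,0,0,0],
    [0.3,0,0,0.6,0,0,0],
    [0.3,0,0,0.4,0,0,0],
    [0.3,0,0,0.1,0,0,0],
    [0.3,0,0,0,0,0,0]
  ]
}}

```text
time_s: 52.05
ee_pos: [0.5946, -0.0388, 0.1733]
tcp_rot: [[0.259, 0.966, 0.001], [0.966, -0.259, 0.0], [0.0, 0.001, -1.0]]
wrist_force: [-0.7, 0.4, -2.2]
width: 0.0072
grasp_force: 49.9
```

{"fn": "servo_tool", "kwargs": {
  "series": [
    [1,0,0,0,0,0,0],
    [2,0,0,0,0,0,0],
    [3,0,0,0,0,0,0],
    [4.5,0,0,0,0,0,0],
    [4.5,0,0,0,0,0,0],
    [4.5,0,0,-2,0,0,0],
    [4.5,0,0,-4,0,0,0],
    [4.5,0,0,-5,0,0,0]
  ]
}}

```text
time_s: 53.05
ee_pos: [0.5938, -0.0388, 0.2831]
tcp_rot: [[0.259, 0.966, -0.003], [0.966, -0.259, 0.0], [-0.0, -0.003, -1.0]]
wrist_force: [0.1, 0.5, -0.2]
width: 0.0451
grasp_force: 0.0
```

{"fn": "servo_tool", "kwargs": {
  "series": [
    [6.5,0,0,0,0,0,-0.131],
    [6.5,0,0,0,0,0,-0.131],
    [6.5,-4,-3,0,0,0,0],
    [6.5,-4.8,-3.4,0,0,0,0],
    [6.5,-4.8,-3.4,0,0,0,0],
    [6.5,-4.8,-3.4,0,0,0,0],
    [6.5,-4.8,-3.4,0,0,0,0],
    [6.5,-3.8,-2.8,0,0,0,0]
  ]
}}

```text
time_s: 54.05
ee_pos: [0.3989, -0.3105, 0.2831]
tcp_rot: [[0.001, 1.0, 0.0], [1.0, -0.001, -0.0], [-0.0, 0.0, -1.0]]
wrist_force: [0.4, -0.7, 0.1]
width: 0.0648
grasp_force: 0.0
```

{"fn": "servo_tool", "kwargs": {
  "series": [
    [6.5,0,0,0,0,0,0],
    [6.5,0,0,3,0,0,0],
    [6.5,0,0,4,0,0,0],
    [6.5,0,0,4,0,0,0],
    [6.5,0,0,3,0,0,0],
    [6.5,0,0,0,0,0,0],
    [6.5,0,0,0,0,0,0],
    [6.5,0,0,0,0,0,0]
  ],
  "grip_force": 25
}}

```text
time_s: 55.05
ee_pos: [0.4014, -0.3093, 0.1445]
tcp_rot: [[-0.0, 1.0, 0.003], [1.0, 0.0, -0.002], [-0.002, 0.003, -1.0]]
wrist_force: [0.8, -0.1, -0.0]
width: 0.0649
grasp_force: 0.0
```

{"fn": "servo_tool", "kwargs": {
  "series": [
    [6.5,0,0,2,0,0,0],
    [6.5,0,0,1.3,0,0,0],
    [6.5,0,0,0.5,0,0,0],
    [6.5,0,0,0,0,0,0],
    [5.5,0,0,0,0,0,0],
    [4.5,0,0,0,0,0,0],
    [3.5,0,0,0,0,0,0],
    [3.5,0,0,0,0,0,0]
  ]
}}

```text
time_s: 56.05
ee_pos: [0.4005, -0.309, 0.1053]
tcp_rot: [[-0.0, 1.0, 0.0], [1.0, 0.0, -0.0], [-0.0, 0.0, -1.0]]
wrist_force: [-0.8, -0.3, 2.5]
width: 0.0441
grasp_force: 25.0
```

{"fn": "servo_tool", "kwargs": {
  "series": [
    [3.5,0,0,0,0,0,0],
    [3.5,0,0,-1.5,0,0,0],
    [3.5,0,0,-3,0,0,0],
    [3.5,1,1,-1.5,0,0,0],
    [3.5,3,3.3,0,0,0,0],
    [3.5,3,3.3,0,0,0,0],
    [3.5,3,3.3,0,0,0,0],
    [3.5,3,3.3,0,0,0,0]
  ]
}}

```text
time_s: 57.05
ee_pos: [0.5434, -0.1778, 0.1656]
tcp_rot: [[0.0, 1.0, 0.0], [1.0, -0.0, -0.0], [-0.0, 0.0, -1.0]]
wrist_force: [0.1, 0.0, -0.3]
width: 0.0437
grasp_force: 25.0
```

{"fn": "servo_tool", "kwargs": {
  "series": [
    [3.5,2.5,3,0,0,0,0],
    [3.5,1.5,1.7,0,0,0,0],
    [3.5,0.7,0.5,0,0,0,0],
    [3.5,0,0,0,0,0,0],
    [3.5,0,0,0,0,0,0],
    [3.5,0,0,0,0,0,0],
    [3.5,0,0,0,0,0,0],
    [3.5,0,0,0,0,0,0]
  ]
}}

```text
time_s: 58.05
ee_pos: [0.5942, -0.1321, 0.165]
tcp_rot: [[0.0, 1.0, 0.0], [1.0, -0.0, 0.0], [0.0, 0.0, -1.0]]
wrist_force: [0.2, -0.3, -1.5]
width: 0.0442
grasp_force: 25.0
```

```bash
python3 - <<'E'
from m import *
print(env.state()["ee_pos"])
c=cam("scene"); cv2.imwrite("pics/s8.png",cv2.resize(c["image"][80:280,110:430],None,fx=2.4,fy=2.4,interpolation=2))
E
```

```text
[ 0.59424501 -0.13212094  0.16500387]
```

View pics/s8.png

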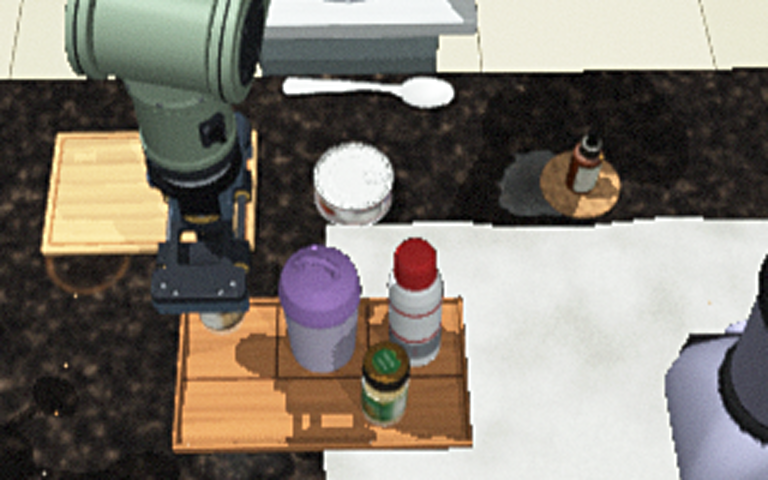

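The shaker and spray stand in their bays, and the jar is held above its own bay. I'll lower it, release and retreat.

{"fn": "servo_tool", "kwargs": {
  "series": [
    [3.5,0,0.1,1,0,0,0],
    [3.5,0,0,2,0,0,0],
    [3.5,0,0,1.6,0,0,0],
    [3.5,0,0,1,0,0,0],
    [3.5,0,0,0.6,0,0,0],
    [3.5,0,0,0.3,0,0,0],
    [3.5,0,0,0.1,0,0,0],
    [3.5,0,0,0,0,0,0]
  ]
}}

```text
time_s: 59.1
ee_pos: [0.5957, -0.1319, 0.0994]
tcp_rot: [[-0.0, 1.0, 0.001], [1.0, 0.0, -0.0], [-0.0, 0.001, -1.0]]
wrist_force: [0.1, -0.0, -1.0]
width: 0.0439
grasp_force: 25.0
```

{"fn": "servo_tool", "kwargs": {
  "series": [
    [3.5,0,0,0,0,0,0],
    [4.5,0,0,0,0,0,0],
    [5.5,0,0,0,0,0,0],
    [6.5,0,0,0,0,0,0],
    [6.5,0,0,0,0,0,0],
    [6.5,0,0,-3,0,0,0],
    [6.5,0,0,-4,0,0,0],
    [6.5,0,0,-5,0,0,0]
  ]
}}

```text
time_s: 60.1
ee_pos: [0.5948, -0.1317, 0.2193]
tcp_rot: [[-0.0, 1.0, -0.002], [1.0, 0.0, 0.001], [0.001, -0.002, -1.0]]
wrist_force: [1.2, 1.0, -0.0]
width: 0.0653
grasp_force: 0.0
```

{"fn": "servo_tool", "kwargs": {
  "series": [
    [6.5,0,0,-5,0,0,0],
    [6.5,0,0,-5,0,0,0],
    [6.5,-2,-3,0,0,0,0],
    [6.5,-2,-4,0,0,0,0],
    [6.5,-2,-4,0,0,0,0],
    [6.5,-2,-4,0,0,0,0],
    [6.5,0,0,0,0,0,0],
    [6.5,0,0,0,0,0,0]
  ]
}}

```text
time_s: 61.1
ee_pos: [0.4458, -0.2118, 0.3192]
tcp_rot: [[0.0, 1.0, 0.001], [1.0, -0.0, 0.0], [0.0, 0.001, -1.0]]
wrist_force: [0.2, -0.3, 0.6]
width: 0.0648
grasp_force: 0.0
```

```bash
python3 - <<'E'
from m import *
s=env.state();print(s["ee_pos"],s["time_s"],s["wrist_force"])
c=cam("scene"); a=c["image"]; cv2.imwrite("pics/s9.png",cv2.resize(a[80:280,110:430],None,fx=2.4,fy=2.4,interpolation=2))
o=cv2.imread("pics/scene0.png")
for k in("red","purple"):
    print(k,sorted(cv2.boundingRect(b) for b in blobs(o,k)[:2]),sorted(cv2.boundingRect(b) for b in blobs(a,k)[:2]))
E
```

```text
[ 0.44580337 -0.21181935  0.31915564] 61.1 [ 0.24105906 -0.26708091  0.62911083]
red [(192, 195, 19, 21), (273, 179, 18, 21)] [(192, 195, 20, 22), (274, 179, 18, 22)]
purple [(227, 181, 34, 36)] [(226, 182, 34, 35)]
```

View pics/s9.png

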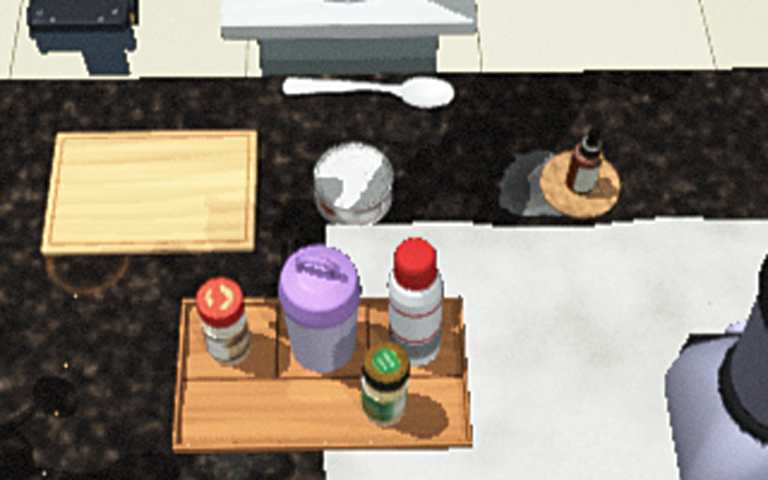

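All three are back within a pixel of where they started, and the dropper is on the coaster. I'm handing in.

```bash
python3 -c "
from cell import env
print(env.finish_job())"
```

```text
the job is handed in; nothing more can be done
None
```

The job is handed in at about 61 s of the 144 s allowed: the spray can, shaker and red-capped jar stand back in their bays within about a pixel of their start positions in the scene camera, and the dropper stands on the coaster; the hand-in returned no verdict.

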